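Roll the forming bar onto the red line

ROBOT

A 6-joint arm with a two-finger parallel gripper is mounted at the origin on the work surface. World frame = base frame: x ahead of the robot, y to its left, z up, the work surface at z = 0. Lengths are in m, angles in rad, forces in N, time in s.
With the tool pointing down it reaches from about 0.3 to 0.775 m from the base axis. Payload 14.6 kg.
Tool frame: the origin (TCP) lies midway between the tips of the shut fingers; the grasp point (between the pads) lies 19 mm behind it (grasp_offset is the distance from the TCP to the grasp point, in m); z points along the fingers, y is the line along which they close (so a half turn about z gives the same grasp; the last joint's range is limited). The gripper opens to 94 mm and grips with 3 to 60 N. Pads are 16 mm wide; open, the fingers measure 119 mm over their backs; the gripper's body (75 mm by 177 mm) begins 78 mm behind the grasp point.
Start: joints at [-1.269, 0.3, 1.521, -0, 1.321, -0.067], TCP at [0.198, -0.513, 0.205] pointing down, gripper open.
Joint ranges: [-3.03, 3.03], [-0.79, 2.21], [0.23, 2.52], [-1.04, 4.18], [0, 3.07], [-2.55, 2.55]. Speed limits (rad/s): [2.22, 2.22, 2.57, 3.14, 3.14, 3.14].

INTERFACE

Orientations are given as [roll, pitch, yaw] about the fixed x, y, z axes, in that order (R = Rz(yaw) Ry(pitch) Rx(roll)).
In Python, from station import * gives the robot as it stands. The module is installed in compiled form; this text tells all that it offers.
- The arm moves only by the tool send_rows, never from a script. Its argument "rows" is a list of rows, each an object of numbers: "dx", "dy", "dz": the shift along the tool's x, y, z in mm; "roll": the turn about the tool's z in degrees; "jaw": the closure, from -1 (fully open) to 1 (shut). In form: [{"dx": .., "dy": .., "dz": .., "roll": .., "jaw": ..}, ...]. A call has 1 to 12 rows; each row shifts and turns the commanded pose from where the row before left it, along the tool's axes as they then stand; what a row does not reach is not made up. A row lasts 1/12 s, in which the tool goes at most 41.7 mm and 7.16 degrees, less where a joint would pass 70% of its speed; a pose out of reach is approached as far as the arm can. A call is refused whole if a number of a shift passes 41.7 or a number of a turn 7.16, either way. A call with a gripper value outside its range is refused whole. The fingers move at their own pace and stop on an object; "force" is the grip in N (left out, the last holds). Time passes only in rows, so rows that do not move let the fingers close. It gives the time, the measured TCP pose, the force, the opening and the grip force at its end, in the units of the state.
- get_obs(): the state, without advancing time (a new reading comes with each control period).
- camera(name): name is "scene" or "side" or "wrist"; returns a dict with "frame" (400x640x3 uint8, red, green, blue), "z_map" (400x640 float32, m along the optical axis (not along the pixel's ray), 0 where there is no reading), "camera_matrix" (3x3 intrinsics, pixels), "rvec" (rotation vector, rad) and "tvec" (3), from world to camera coordinates, as OpenCV has them. Camera axes: x right, y down, z forward; pixel columns grow to the right and rows downward; lengths in m; the calibration is good to about 2 mm. A picture is of the moment at which its call begins.
- hand_in(): hands the job in; it is judged then, once.
The state is a dict: "time_s": time; "qpos": joint angles; "joint_vel": joint speeds; "tau": joint torques, N m; "ee_pos": TCP position; "eef_rot": TCP orientation; "force": force on the tool from outside, world axes, zero at the start; "moment": the same for the moment, N m; "grip_width": finger opening in m; "grip_force": force on a finger pad.
Only numpy, scipy, OpenCV 4.12 (cv2) and the standard library are available. Lean on these libraries where they do the work, as an engineer would, in place of code of your own. Each camera call takes 0.05 s, during which the arm holds its last target. There are 200 camera calls.

TASK

On the jeweller's board, push along the top of the steel forming bar with a fingertip, never from down beside it, so that it rolls away from the dark wooden fence and comes to rest centred over the red line and lying along it. The bar must roll on the board; do not grip it, pick it up or drag it there, and leave the ring, the pliers and the jar where they are.

Things in the scene. Friction and masses are not known exactly. Their poses are not given: they have to be found in the camera images.
- board: Fixed light-wood board on the bench, 200 (its x) x 300 (its y) x 18 mm (z). Origin: centre of its underside. Near its -y end a dark wooden fence stands on it along its x: 170 mm long, 16 mm thick, top 22 mm above the board's face (40 mm above the bench), inner face at y = -132 mm. The bar starts beside the fence and must roll in the board's +y direction.
- line: The red line on the board's top face: a painted stripe 190 mm long (its x, parallel to the board's x), 4 mm wide, no height to speak of. Origin: its middle, on the board's face (18 mm above the bench). It lies 70 to 161 mm from the bar's starting place and sticks out past both ends of the bar when the bar lies on it.
- bar: Loose polished steel tube with black bands and black ends, 36 mm in diameter, 110 mm long, 0.3 to 0.5 kg. Its x axis runs along it; y and z turn as it rolls (z up at the start). Origin: on its surface at mid-length (underneath at the start), so use bar_center for its place. It starts 2 to 9 mm from the fence, about parallel to it, its top 54 mm above the bench.
- bar_center (a point): Centre of the steel bar: mid-length, on its axis, 18 mm above the board's face. The bar rolls without slipping under a fingertip pressed lightly on its top, its centre moving half as far as the fingertip; a fingertip turned while pressing turns the bar with it. It has some rolling resistance and soon stops by itself (from 0.1 m/s within about 10 mm); the board is level.
- ring: Loose plain gold-coloured ring lying flat on the board near its +y end, beyond the red line; 23 mm across, 5 mm high. Origin: centre of its underside. Leave it alone.
- pliers: Loose pliers with blue grips lying on the bench beside the board, behind the fence; about 155 mm long (their x), 45 mm wide, 12 mm high. Origin: on the bench, under the middle of the length. Leave them alone.
- jar: Loose amber glass jar with a brass cap standing on the bench past the board's +y end; 42 mm across, 50 mm high. Origin: centre of its base. Leave it alone.
Things that resemble listed ones, but are neither listed nor needed, are in the scene too. What is meant by the bar is not purple or yellow, and is the larger of those in its own colour.

How it is judged:
On the way:
1. the bar has rolled well over on its way: turned about its axis so that the side that was up faces downward (angle between bar's own z axis and vertical above 1.9 rad), for 0.04 s.
At the end, for the whole second after the job is handed in: The bar rests still on the board, its centre within 7 mm of the red line (measured across the line) and within 45 mm of the line's middle along it, its axis within 0.12 rad (7 degrees) of the line (y of bar_center in the frame of line between -0.007 and 0.007 m and x of bar_center in the frame of line between -0.045 and 0.045 m and z of bar_center in the frame of line between 0.015 and 0.021 m and angle between the x axis of bar and the x axis of line, either way round below 0.12 rad and linear speed of bar below 0.01 m/s); the robot touches nothing.
It fails at once if the fingers touch the bar with their tips reaching below about its axis (grasp point under 57 mm high): gripped or pushed from its side (contact force between the fingers and bar above 0.5 N and height (world z) of the grasp point below 0.057 m).
It fails at once if the bar is lifted (its centre more than 10 mm above rolling height) (z of bar_center in the frame of line above 0.028 m).
It fails at once if the bar falls off the board (z of bar_center in the frame of line below 0.008 m).
It fails at once if the ring, the pliers or the jar is displaced by more than 12 mm (distance of any of ring, pliers, jar from where it was at the start of the episode above 0.012 m).
It also fails if it takes over 64 s, if anything falls off the work surface, if the arm or the gripper's body presses on something with over 40 N, if the wrist force passes 120 N, or if a joint passes its speed limit or range.

## Working session

There is one attempt and no reset: what is moved stays moved. The work goes in short steps, Python scripts to look and compute and a tool call to move; the robot and the scene stay as the last step left them, time stands still between calls to the robot, and variables do not carry over. Pictures are saved under pics/ and viewed, at most 10 in all, crops included, and the job is handed in when it is done.

Besides the shell and the picture viewer there is one more tool, called after "Call:" in YAML: its name, and indented under it one key for each argument. send_rows: Moves the arm, as the interface text tells. Its arguments: {"type":"object","properties":{"rows":{"type":"array"},"force":{"type":"number"}},"required":["rows"]}

```bash
mkdir -p pics; cat > h.py <<'E'
from station import *
import numpy as np, cv2
def cam(n):
    c=camera(n); c['R']=cv2.Rodrigues(np.array(c['rvec'],float))[0]; c['t']=np.array(c['tvec'],float).ravel(); c['K']=np.array(c['camera_matrix'])
    return c
def ray(c,uv,z):
    uv=np.atleast_2d(uv).astype(float)
    d=(np.linalg.inv(c['K'])@np.c_[uv,np.ones(len(uv))].T).T@c['R']; o=-c['R'].T@c['t']
    return o+d*((z-o[2])/d[:,2])[:,None]
def cloud(c):
    v,u=np.mgrid[:400,:640]; z=c['z_map']
    p=np.stack([(u-c['K'][0,2])/c['K'][0,0]*z,(v-c['K'][1,2])/c['K'][1,1]*z,z],-1)
    return (p-c['t'])@c['R']
def save(c,n): cv2.imwrite('pics/'+n,c['frame'][:,:,::-1])
E
python3 - <<'E'
from h import *
for n in ['scene','side']:
    c=cam(n); save(c,n+'0.png'); np.savez(n+'.npz',**c); print(n,-c['R'].T@c['t'])
print(get_obs())
E
```

```text
scene [1.37032361 0.39296761 0.88617059]
side [ 0.40863878 -0.56469867  0.54173002]
{'time_s': 0.1, 'qpos': array([-1.26863485e+00,  3.00449280e-01,  1.52152247e+00, -1.76415596e-05,
        1.32069996e+00, -6.65901277e-02]), 'joint_vel': array([ 0.00019546,  0.00040996, -0.00227111,  0.00058016,  0.000512  ,
        0.00021954]), 'tau': array([ 5.19941077e-04, -5.32648730e+01, -3.53286338e+01,  7.09338533e-02,
        2.34735967e-02, -7.32898320e-05]), 'ee_pos': array([ 0.19817506, -0.51280053,  0.20492309]), 'eef_rot': array([-3.14051485e+00, -5.47514899e-05,  3.68755954e-01]), 'force': array([-0.68749165, -0.19962137,  0.62092535]), 'moment': array([-0.03519496, -0.03655028,  0.019345  ]), 'grip_force': 0.0, 'grip_width': 0.09373833604515919}
```

View pics/scene0.png

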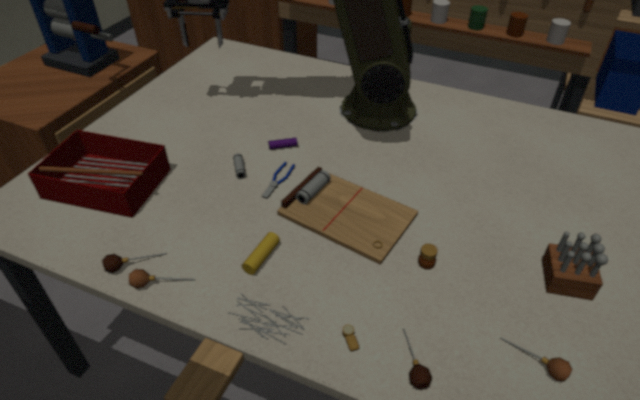

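View pics/side0.png

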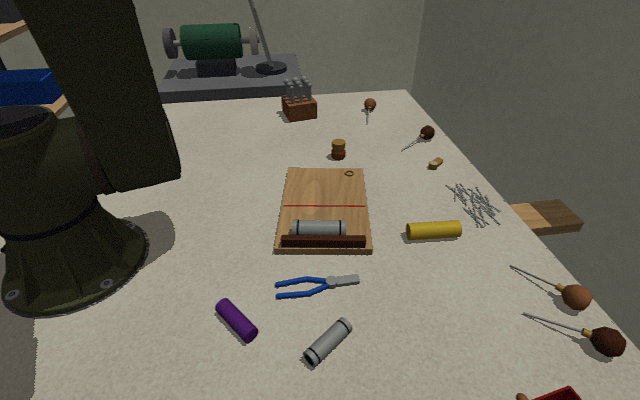

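The side view shows the bar at (318,228) next to the dark fence at (323,241). The red line is at v≈206, the ring at (349,173), the jar at (338,150) and the pliers at (318,286). The scene view shows the board around (348,213).

```bash
cat > m.py <<'E'
from h import *
def seg(p): # 2D centre, direction, extents
    m=p.mean(0); d=np.linalg.svd(p-m,full_matrices=False)[2][0]; d=d*np.sign(d[0]); s=(p-m)@d; n=np.array([-d[1],d[0]])
    lo,hi=np.percentile(s,[.5,99.5]); return m+d*(lo+hi)/2,d,hi-lo
def line(c,roi):
    f=c['frame'].astype(int); r=(f[:,:,0]>1.8*f[:,:,1])&(f[:,:,0]>1.8*f[:,:,2])&(f[:,:,0]>90)
    v,u=np.nonzero(r); k=(u>roi[0])&(u<roi[1])&(v>roi[2])&(v<roi[3]); return ray(c,np.c_[u,v][k],.018)[:,:2],c
def barpts(c,ctr,top=.045):
    P=cloud(c).reshape(-1,3); P=P[c['z_map'].ravel()>0]; return P[(P[:,2]>top)&(P[:,2]<.06)&(np.linalg.norm(P[:,:2]-ctr,axis=1)<.16)]
E
python3 - <<'E'
from m import *
for n,roi in [('scene',(310,375,180,240)),('side',(275,375,195,215))]:
    c=dict(np.load(n+'.npz')); p,_=line(c,roi); L=seg(p); print(n,'line',L,np.degrees(np.arctan2(L[1][1],L[1][0])),len(p))
    P=barpts(c,L[0]); b=seg(P[:,:2]); print(' bar',b,np.degrees(np.arctan2(b[1][1],b[1][0])),len(P),P[:,2].max())
    nrm=np.array([-L[1][1],L[1][0]]); 
    q=P[P[:,2]>np.percentile(P[:,2],70)]; print(' top in line frame', np.c_[(q[:,:2]-L[0])@L[1],(q[:,:2]-L[0])@nrm].mean(0), q[:,2].mean())
    A=cloud(c).reshape(-1,3); k=np.linalg.norm(A[:,:2]-L[0],axis=1)<.17; A=A[k&(A[:,2]>.03)&(A[:,2]<.06)]
    l=np.c_[(A[:,:2]-L[0])@L[1],(A[:,:2]-L[0])@nrm,A[:,2]]
    for y in np.arange(-.17,.0,.006):
        k=(l[:,1]>=y)&(l[:,1]<y+.006); 
        if k.sum()>5: print('  %.3f n%d zmax %.3f x %.3f %.3f'%(y,k.sum(),l[k,2].max(),*np.percentile(l[k,0],[1,99])))
E
```

```text
scene line (array([0.54524415, 0.07221049]), array([ 0.98601748, -0.16664193]), np.float64(0.0907822081606326)) -9.59263095303619 15
 bar (array([ 0.48175285, -0.01232612]), array([ 0.98323718, -0.18233112]), np.float64(0.1121332117737131)) -10.505570780367457 355 0.05870820559395113
 top in line frame [-0.04377057 -0.09594815] 0.0554006961342656
  -0.140 n10 zmax 0.040 x -0.053 0.045
  -0.134 n83 zmax 0.043 x -0.105 0.047
  -0.128 n103 zmax 0.046 x -0.111 0.047
  -0.122 n102 zmax 0.043 x -0.114 0.047
  -0.116 n18 zmax 0.049 x -0.075 0.012
  -0.110 n47 zmax 0.055 x -0.104 0.008
  -0.104 n73 zmax 0.059 x -0.102 0.008
  -0.098 n81 zmax 0.058 x -0.102 0.008
  -0.092 n110 zmax 0.058 x -0.104 0.143
  -0.086 n163 zmax 0.054 x -0.102 0.145
  -0.080 n48 zmax 0.047 x -0.094 0.151
  -0.074 n7 zmax 0.034 x 0.141 0.153
side line (array([0.50477646, 0.07842025]), array([ 0.98557042, -0.16926594]), np.float64(0.18585017514716515)) -9.745141726297112 133
 bar (array([ 0.47788084, -0.02197717]), array([ 0.98744284, -0.1579767 ]), np.float64(0.10911362806897879)) -9.089476105394125 563 0.05560300068787252
 top in line frame [-0.01125468 -0.09937879] 0.05355244900015117
  -0.140 n228 zmax 0.041 x -0.082 0.082
  -0.134 n254 zmax 0.042 x -0.083 0.084
  -0.128 n184 zmax 0.042 x -0.082 0.083
  -0.122 n74 zmax 0.045 x -0.070 0.081
  -0.116 n336 zmax 0.051 x -0.064 0.045
  -0.110 n197 zmax 0.054 x -0.062 0.045
  -0.104 n134 zmax 0.056 x -0.063 0.044
  -0.098 n79 zmax 0.056 x -0.062 0.044
  -0.092 n47 zmax 0.053 x -0.062 0.043
```

Call:
send_rows:
  rows:
    - {"roll": -6.57, "jaw": -0.28}
    - {"roll": -6.57, "jaw": -0.28}
    - {"roll": -6.57, "jaw": -0.28}
    - {"roll": -6.57, "jaw": -0.28}
    - {"roll": -6.57, "jaw": -0.28}
    - {"roll": -6.57, "jaw": -0.28}
    - {"roll": -6.57, "jaw": -0.28}
    - {"roll": -6.57, "jaw": -0.28}
    - {"roll": -6.57, "jaw": -0.28}

```text
invalid input at $.rows[0]: expected keys dx, dy, dz, roll, jaw
```

Call:
send_rows:
  rows:
    - {"dx": 33, "dy": 12.8, "jaw": -0.28}
    - {"dx": 33, "dy": 12.8, "jaw": -0.28}
    - {"dx": 33, "dy": 12.8, "jaw": -0.28}
    - {"dx": 33, "dy": 12.8, "jaw": -0.28}
    - {"dx": 33, "dy": 12.8, "jaw": -0.28}
    - {"dx": 33, "dy": 12.8, "jaw": -0.28}
    - {"dx": 33, "dy": 12.8, "jaw": -0.28}
    - {"dx": 33, "dy": 12.8, "jaw": -0.28}

```text
invalid input at $.rows[0]: expected keys dx, dy, dz, roll, jaw
```

Call:
send_rows:
  rows:
    - {"dx": 33, "dy": 12.8, "dz": 8, "jaw": -0.28}
    - {"dx": 33, "dy": 12.8, "dz": 14, "jaw": -0.28}
    - {"dx": 33, "dy": 12.8, "dz": 14, "jaw": -0.28}
    - {"dx": 33, "dy": 12.8, "dz": 14, "jaw": -0.28}
    - {"dx": 33, "dy": 12.8, "dz": 14, "jaw": -0.28}
    - {"dx": 33, "dy": 12.8, "dz": 14, "jaw": -0.28}
    - {"dx": 26, "dy": 12.8, "dz": 14, "jaw": -0.28}
    - {"dx": 26, "dy": 12.8, "dz": 13, "jaw": -0.28}
    - {"jaw": -0.28}
    - {"jaw": -0.28}

```text
invalid input at $.rows[0]: expected keys dx, dy, dz, roll, jaw
```

```bash
cat > look.py <<'E'
from m import *
import sys
Lc=np.array([.50478,.07842]); d=np.array([.98557,-.16927]); n=np.array([.16927,.98557])
lf=lambda p:np.stack([(p-Lc)@d,(p-Lc)@n],-1)
def look(tag=None,names=('side','scene')):
    o=get_obs(); print('t',o['time_s'],'tcp line-frame',(lf(o['ee_pos'][:2])*1e3).round(1),'z',(o['ee_pos'][2]*1e3).round(1),'rot',np.degrees(o['eef_rot']).round(1),'F',o['force'].round(1),'w',round(o['grip_width'],3))
    for nm in names:
        c=cam(nm)
        if tag: save(c,tag+nm+'.png')
        A=cloud(c).reshape(-1,3)[c['z_map'].ravel()>0]; l=np.c_[lf(A[:,:2]),A[:,2]]
        k=(abs(l[:,0])<.1)&(l[:,1]>-.121)&(l[:,1]<.06)&(l[:,2]>.024)&(l[:,2]<.057); l=l[k]
        if len(l)<30: print(nm,'few',len(l)); continue
        # fit: y,z circle radius 18 with axis at z=.036, tilt angle
        from scipy.optimize import least_squares
        f=lambda q: np.hypot((l[:,1]-q[0]-q[1]*l[:,0])*np.cos(q[1]),l[:,2]-q[2])-.018
        s=least_squares(f,[np.median(l[:,1]),0,.036],loss='soft_l1',f_scale=.001)
        print(nm,'n',len(l),'bar y %.1f z %.1f yaw %.2fdeg'%(s.x[0]*1e3,s.x[2]*1e3,np.degrees(np.arctan(s.x[1]))),'x',(np.percentile(l[:,0],[1,99])*1e3).round(1),'res',np.median(abs(s.fun))*1e3)
if __name__=='__main__': look(sys.argv[1] if len(sys.argv)>1 else None)
E
python3 look.py a
```

```text
t 0.1 tcp line-frame [-202.1 -634.6] z 204.9 rot [-179.9   -0.    21.1] F [-0.7 -0.2  0.6] w 0.094
side n 845 bar y -97.8 z 35.4 yaw -0.61deg x [-63.9  58.2] res 0.7298677317396571
scene n 657 bar y -98.4 z 36.8 yaw -1.52deg x [-70.9  82.9] res 1.5479278168674602
```

View pics/aside.png

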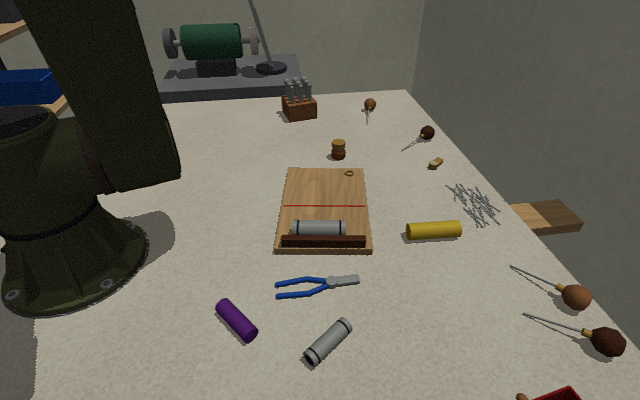

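The picture is unchanged because those moves were refused: each row needs all five keys. The bar fits at y≈-98 mm from the line, yaw about -0.6°.

Call:
send_rows:
  rows:
    - {"dx": 0, "dy": 0, "dz": 0, "roll": -6.57, "jaw": -0.28}
    - {"dx": 0, "dy": 0, "dz": 0, "roll": -6.57, "jaw": -0.28}
    - {"dx": 0, "dy": 0, "dz": 0, "roll": -6.57, "jaw": -0.28}
    - {"dx": 0, "dy": 0, "dz": 0, "roll": -6.57, "jaw": -0.28}
    - {"dx": 0, "dy": 0, "dz": 0, "roll": -6.57, "jaw": -0.28}
    - {"dx": 0, "dy": 0, "dz": 0, "roll": -6.57, "jaw": -0.28}
    - {"dx": 0, "dy": 0, "dz": 0, "roll": -6.57, "jaw": -0.28}
    - {"dx": 0, "dy": 0, "dz": 0, "roll": -6.57, "jaw": -0.28}
    - {"dx": 0, "dy": 0, "dz": 0, "roll": -6.57, "jaw": -0.28}

```text
time_s: 0.95
ee_pos: [0.1982, -0.5129, 0.2053]
eef_rot: [-3.141, -0.0, 1.406]
force: [-0.6, -1.8, 0.4]
grip_width: 0.0601
grip_force: 0.0
```

Call:
send_rows:
  rows:
    - {"dx": 33, "dy": 12, "dz": 0, "roll": 0, "jaw": -0.28}
    - {"dx": 33, "dy": 12, "dz": 0, "roll": 0, "jaw": -0.28}
    - {"dx": 33, "dy": 12, "dz": 0, "roll": 0, "jaw": -0.28}
    - {"dx": 33, "dy": 12, "dz": 0, "roll": 0, "jaw": -0.28}
    - {"dx": 33, "dy": 12, "dz": 0, "roll": 0, "jaw": -0.28}
    - {"dx": 33, "dy": 12, "dz": 0, "roll": 0, "jaw": -0.28}
    - {"dx": 33, "dy": 12, "dz": 0, "roll": 0, "jaw": -0.28}
    - {"dx": 33, "dy": 12, "dz": 0, "roll": 0, "jaw": -0.28}

```text
time_s: 1.62
ee_pos: [0.338, -0.2674, 0.2055]
eef_rot: [3.141, 0.0, 1.401]
force: [0.3, 0.7, 0.5]
grip_width: 0.06
grip_force: 0.0
```

Call:
send_rows:
  rows:
    - {"dx": 33, "dy": 12, "dz": 14, "roll": 0, "jaw": -0.28}
    - {"dx": 33, "dy": 12, "dz": 14, "roll": 0, "jaw": -0.28}
    - {"dx": 33, "dy": 12, "dz": 14, "roll": 0, "jaw": -0.28}
    - {"dx": 33, "dy": 12, "dz": 14, "roll": 0, "jaw": -0.28}
    - {"dx": 33, "dy": 12, "dz": 14, "roll": 0, "jaw": -0.28}
    - {"dx": 33, "dy": 12, "dz": 14, "roll": 0, "jaw": -0.28}
    - {"dx": 33, "dy": 12, "dz": 14, "roll": 0, "jaw": -0.28}
    - {"dx": 33, "dy": 12, "dz": 10, "roll": 0, "jaw": -0.28}
    - {"dx": 0, "dy": 0, "dz": 0, "roll": 0, "jaw": -0.28}
    - {"dx": 0, "dy": 0, "dz": 0, "roll": 0, "jaw": -0.28}

```text
time_s: 2.45
ee_pos: [0.4767, -0.0239, 0.0967]
eef_rot: [-3.14, 0.0, 1.404]
force: [0.2, -0.2, 0.7]
grip_width: 0.0602
grip_force: 0.0
```

```bash
python3 look.py b
```

```text
t 2.45 tcp line-frame [ -10.3 -105.6] z 96.7 rot [-179.9    0.    80.4] F [ 0.2 -0.2  0.7] w 0.06
side n 847 bar y -97.7 z 35.4 yaw -0.44deg x [-63.7  64.1] res 0.7460220505222832
scene n 642 bar y -98.4 z 36.7 yaw -1.36deg x [-64.3  84.6] res 1.482786637092247
```

View pics/bside.png

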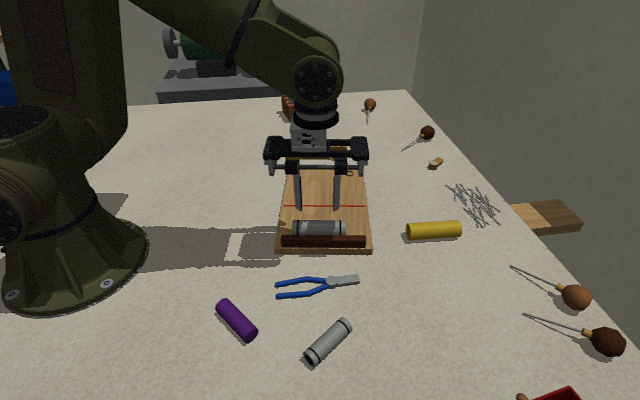

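The fingers at (297,210) and (337,210) straddle the bar's middle, and the bar hasn't moved. Next I go down until there is light contact.

Call:
send_rows:
  rows:
    - {"dx": 3, "dy": 0, "dz": 12, "roll": 0, "jaw": -0.28}
    - {"dx": 0, "dy": 0, "dz": 12, "roll": 0, "jaw": -0.28}
    - {"dx": 0, "dy": 0, "dz": 12, "roll": 0, "jaw": -0.28}
    - {"dx": 0, "dy": 0, "dz": 3, "roll": 0, "jaw": -0.28}
    - {"dx": 0, "dy": 0, "dz": 0, "roll": 0, "jaw": -0.28}

```text
time_s: 2.97
ee_pos: [0.4768, -0.0231, 0.0583]
eef_rot: [-3.141, 0.0, 1.399]
force: [0.2, -1.3, 0.3]
grip_width: 0.0601
grip_force: 0.0
```

Call:
send_rows:
  rows:
    - {"dx": 0, "dy": 0, "dz": 1, "roll": 0, "jaw": -0.28}
    - {"dx": 0, "dy": 0, "dz": 1, "roll": 0, "jaw": -0.28}
    - {"dx": 0, "dy": 0, "dz": 1, "roll": 0, "jaw": -0.28}
    - {"dx": 0, "dy": 0, "dz": 0, "roll": 0, "jaw": -0.28}

```text
time_s: 3.3
ee_pos: [0.4774, -0.0223, 0.0557]
eef_rot: [3.141, -0.0, 1.401]
force: [-0.4, -0.0, -0.3]
grip_width: 0.0603
grip_force: 0.0
```

Call:
send_rows:
  rows:
    - {"dx": 0, "dy": 0, "dz": 1, "roll": 0, "jaw": -0.28}
    - {"dx": 0, "dy": 0, "dz": 0, "roll": 0, "jaw": -0.28}
    - {"dx": 0, "dy": 0, "dz": 0, "roll": 0, "jaw": -0.28}

```text
time_s: 3.55
ee_pos: [0.4773, -0.0221, 0.0545]
eef_rot: [-3.142, -0.0, 1.401]
force: [1.2, -0.3, -0.8]
grip_width: 0.06
grip_force: 0.0
```

Call:
send_rows:
  rows:
    - {"dx": 0, "dy": 0, "dz": 0.5, "roll": 0, "jaw": -0.28}
    - {"dx": 0, "dy": 0, "dz": 0, "roll": 0, "jaw": -0.28}
    - {"dx": 0, "dy": 0, "dz": 0, "roll": 0, "jaw": -0.28}

```text
time_s: 3.8
ee_pos: [0.4774, -0.0221, 0.0541]
eef_rot: [3.141, -0.0, 1.401]
force: [-1.1, 0.2, 2.9]
grip_width: 0.0603
grip_force: 1.7
```

Call:
send_rows:
  rows:
    - {"dx": 0, "dy": 0, "dz": 0.3, "roll": 0, "jaw": -0.28}
    - {"dx": 2, "dy": 0, "dz": 0, "roll": 0, "jaw": -0.28}
    - {"dx": 3, "dy": 0, "dz": 0, "roll": 0, "jaw": -0.28}
    - {"dx": 3, "dy": 0, "dz": 0, "roll": 0, "jaw": -0.28}
    - {"dx": 3, "dy": 0, "dz": 0, "roll": 0, "jaw": -0.28}
    - {"dx": 3, "dy": 0, "dz": 0, "roll": 0, "jaw": -0.28}
    - {"dx": 3, "dy": 0, "dz": 0, "roll": 0, "jaw": -0.28}
    - {"dx": 2, "dy": 0, "dz": 0, "roll": 0, "jaw": -0.28}
    - {"dx": 1, "dy": 0, "dz": 0, "roll": 0, "jaw": -0.28}
    - {"dx": 0, "dy": 0, "dz": 0, "roll": 0, "jaw": -0.28}
    - {"dx": 0, "dy": 0, "dz": 0, "roll": 0, "jaw": -0.28}

```text
time_s: 4.72
ee_pos: [0.4809, -0.0023, 0.054]
eef_rot: [3.141, -0.0, 1.401]
force: [-1.9, 0.4, 7.2]
grip_width: 0.06
grip_force: 3.5
```

```bash
python3 look.py
```

```text
t 4.7167 tcp line-frame [ -9.8 -83.6] z 54.0 rot [180.   -0.   80.3] F [-1.9  0.4  7.2] w 0.06
side n 918 bar y -87.5 z 35.3 yaw -0.40deg x [-63.2  51.9] res 0.7062898889571324
scene n 634 bar y -92.0 z 37.6 yaw -5.75deg x [-74.1  84.8] res 3.420181509029712
```

The bar rolls half as far as the finger, so I repeat the strokes.

Call:
send_rows:
  rows:
    - {"dx": 0, "dy": 0, "dz": -6, "roll": 0, "jaw": -0.28}
    - {"dx": 0, "dy": 0, "dz": 0, "roll": 0, "jaw": -0.28}
    - {"dx": -10, "dy": 0, "dz": 0, "roll": 0, "jaw": -0.28}
    - {"dx": 0, "dy": 0, "dz": 0, "roll": 0, "jaw": -0.28}
    - {"dx": 0, "dy": 0, "dz": 0, "roll": 0, "jaw": -0.28}
    - {"dx": 0, "dy": 0, "dz": 3, "roll": 0, "jaw": -0.28}
    - {"dx": 0, "dy": 0, "dz": 2, "roll": 0, "jaw": -0.28}
    - {"dx": 0, "dy": 0, "dz": 1, "roll": 0, "jaw": -0.28}
    - {"dx": 0, "dy": 0, "dz": 0, "roll": 0, "jaw": -0.28}

```text
time_s: 5.57
ee_pos: [0.4791, -0.0122, 0.0539]
eef_rot: [-3.142, -0.0, 1.401]
force: [-3.7, 0.3, 9.2]
grip_width: 0.0601
grip_force: 4.8
```

Call:
send_rows:
  rows:
    - {"dx": 2, "dy": 0, "dz": 0, "roll": 0, "jaw": -0.28}
    - {"dx": 3, "dy": 0, "dz": 0, "roll": 0, "jaw": -0.28}
    - {"dx": 3, "dy": 0, "dz": 0, "roll": 0, "jaw": -0.28}
    - {"dx": 3, "dy": 0, "dz": 0, "roll": 0, "jaw": -0.28}
    - {"dx": 3, "dy": 0, "dz": 0, "roll": 0, "jaw": -0.28}
    - {"dx": 3, "dy": 0, "dz": 0, "roll": 0, "jaw": -0.28}
    - {"dx": 3, "dy": 0, "dz": 0, "roll": 0, "jaw": -0.28}
    - {"dx": 2, "dy": 0, "dz": 0, "roll": 0, "jaw": -0.28}
    - {"dx": 2, "dy": 0, "dz": 0, "roll": 0, "jaw": -0.28}
    - {"dx": 0, "dy": 0, "dz": 0, "roll": 0, "jaw": -0.28}
    - {"dx": 0, "dy": 0, "dz": 0, "roll": 0, "jaw": -0.28}

```text
time_s: 6.48
ee_pos: [0.4832, 0.0117, 0.054]
eef_rot: [3.141, -0.0, 1.401]
force: [-3.2, 0.5, 9.2]
grip_width: 0.0604
grip_force: 4.5
```

```bash
python3 look.py
```

```text
t 6.4833 tcp line-frame [-10.  -69.5] z 54.0 rot [180.   -0.   80.3] F [-3.2  0.5  9.2] w 0.06
side n 904 bar y -75.3 z 35.4 yaw -0.40deg x [-63.  55.] res 0.6517025364413849
scene n 614 bar y -82.2 z 37.7 yaw -11.94deg x [-74.7  85.1] res 5.6136776215976525
```

Call:
send_rows:
  rows:
    - {"dx": 0, "dy": 0, "dz": -6, "roll": 0, "jaw": -0.28}
    - {"dx": 0, "dy": 0, "dz": 0, "roll": 0, "jaw": -0.28}
    - {"dx": -12, "dy": 0, "dz": 0, "roll": 0, "jaw": -0.28}
    - {"dx": 0, "dy": 0, "dz": 0, "roll": 0, "jaw": -0.28}
    - {"dx": 0, "dy": 0, "dz": 0, "roll": 0, "jaw": -0.28}
    - {"dx": 0, "dy": 0, "dz": 3, "roll": 0, "jaw": -0.28}
    - {"dx": 0, "dy": 0, "dz": 2, "roll": 0, "jaw": -0.28}
    - {"dx": 0, "dy": 0, "dz": 1, "roll": 0, "jaw": -0.28}
    - {"dx": 0, "dy": 0, "dz": 0, "roll": 0, "jaw": -0.28}

```text
time_s: 7.33
ee_pos: [0.4811, -0.0003, 0.0539]
eef_rot: [3.142, -0.0, 1.401]
force: [-2.8, 0.7, 9.6]
grip_width: 0.0603
grip_force: 4.7
```

Call:
send_rows:
  rows:
    - {"dx": 2, "dy": 0, "dz": 0, "roll": 0, "jaw": -0.28}
    - {"dx": 3, "dy": 0, "dz": 0, "roll": 0, "jaw": -0.28}
    - {"dx": 3, "dy": 0, "dz": 0, "roll": 0, "jaw": -0.28}
    - {"dx": 3, "dy": 0, "dz": 0, "roll": 0, "jaw": -0.28}
    - {"dx": 3, "dy": 0, "dz": 0, "roll": 0, "jaw": -0.28}
    - {"dx": 3, "dy": 0, "dz": 0, "roll": 0, "jaw": -0.28}
    - {"dx": 3, "dy": 0, "dz": 0, "roll": 0, "jaw": -0.28}
    - {"dx": 2, "dy": 0, "dz": 0, "roll": 0, "jaw": -0.28}
    - {"dx": 2, "dy": 0, "dz": 0, "roll": 0, "jaw": -0.28}
    - {"dx": 0, "dy": 0, "dz": 0, "roll": 0, "jaw": -0.28}
    - {"dx": 0, "dy": 0, "dz": 0, "roll": 0, "jaw": -0.28}

```text
time_s: 8.25
ee_pos: [0.4853, 0.0235, 0.054]
eef_rot: [3.141, -0.0, 1.401]
force: [-2.8, 0.4, 8.0]
grip_width: 0.0602
grip_force: 4.5
```

Call:
send_rows:
  rows:
    - {"dx": 0, "dy": 0, "dz": -6, "roll": 0, "jaw": -0.28}
    - {"dx": 0, "dy": 0, "dz": 0, "roll": 0, "jaw": -0.28}
    - {"dx": -12, "dy": 0, "dz": 0, "roll": 0, "jaw": -0.28}
    - {"dx": 0, "dy": 0, "dz": 0, "roll": 0, "jaw": -0.28}
    - {"dx": 0, "dy": 0, "dz": 0, "roll": 0, "jaw": -0.28}
    - {"dx": 0, "dy": 0, "dz": 3, "roll": 0, "jaw": -0.28}
    - {"dx": 0, "dy": 0, "dz": 2, "roll": 0, "jaw": -0.28}
    - {"dx": 0, "dy": 0, "dz": 1, "roll": 0, "jaw": -0.28}
    - {"dx": 0, "dy": 0, "dz": 0, "roll": 0, "jaw": -0.28}

```text
time_s: 9.0
ee_pos: [0.4832, 0.0115, 0.0539]
eef_rot: [3.142, -0.0, 1.401]
force: [-2.7, -0.2, 9.4]
grip_width: 0.0595
grip_force: 4.6
```

Call:
send_rows:
  rows:
    - {"dx": 2, "dy": 0, "dz": 0, "roll": 0, "jaw": -0.28}
    - {"dx": 3, "dy": 0, "dz": 0, "roll": 0, "jaw": -0.28}
    - {"dx": 3, "dy": 0, "dz": 0, "roll": 0, "jaw": -0.28}
    - {"dx": 3, "dy": 0, "dz": 0, "roll": 0, "jaw": -0.28}
    - {"dx": 3, "dy": 0, "dz": 0, "roll": 0, "jaw": -0.28}
    - {"dx": 3, "dy": 0, "dz": 0, "roll": 0, "jaw": -0.28}
    - {"dx": 3, "dy": 0, "dz": 0, "roll": 0, "jaw": -0.28}
    - {"dx": 2, "dy": 0, "dz": 0, "roll": 0, "jaw": -0.28}
    - {"dx": 2, "dy": 0, "dz": 0, "roll": 0, "jaw": -0.28}
    - {"dx": 0, "dy": 0, "dz": 0, "roll": 0, "jaw": -0.28}
    - {"dx": 0, "dy": 0, "dz": 0, "roll": 0, "jaw": -0.28}

```text
time_s: 9.92
ee_pos: [0.4873, 0.0354, 0.054]
eef_rot: [3.141, -0.0, 1.401]
force: [-2.7, 1.2, 9.0]
grip_width: 0.0603
grip_force: 4.4
```

```bash
python3 look.py
```

```text
t 9.9167 tcp line-frame [ -9.9 -45.4] z 54.0 rot [180.   -0.   80.3] F [-2.7  1.2  9. ] w 0.06
side n 846 bar y -50.9 z 35.3 yaw -0.31deg x [-62.5  53.1] res 0.7493416366335295
scene n 638 bar y -63.5 z 35.8 yaw -53.62deg x [-59.9  84.8] res 3.7487988209497365
```

Call:
send_rows:
  rows:
    - {"dx": 0, "dy": 0, "dz": -6, "roll": 0, "jaw": -0.28}
    - {"dx": 0, "dy": 0, "dz": 0, "roll": 0, "jaw": -0.28}
    - {"dx": -12, "dy": 0, "dz": 0, "roll": 0, "jaw": -0.28}
    - {"dx": 0, "dy": 0, "dz": 0, "roll": 0, "jaw": -0.28}
    - {"dx": 0, "dy": 0, "dz": 0, "roll": 0, "jaw": -0.28}
    - {"dx": 0, "dy": 0, "dz": 3, "roll": 0, "jaw": -0.28}
    - {"dx": 0, "dy": 0, "dz": 2, "roll": 0, "jaw": -0.28}
    - {"dx": 0, "dy": 0, "dz": 1, "roll": 0, "jaw": -0.28}
    - {"dx": 0, "dy": 0, "dz": 0, "roll": 0, "jaw": -0.28}

```text
time_s: 10.77
ee_pos: [0.4852, 0.0233, 0.0539]
eef_rot: [3.142, -0.0, 1.401]
force: [-2.9, -0.2, 9.5]
grip_width: 0.0603
grip_force: 4.5
```

Call:
send_rows:
  rows:
    - {"dx": 2, "dy": 0, "dz": 0, "roll": 0, "jaw": -0.28}
    - {"dx": 3, "dy": 0, "dz": 0, "roll": 0, "jaw": -0.28}
    - {"dx": 3, "dy": 0, "dz": 0, "roll": 0, "jaw": -0.28}
    - {"dx": 3, "dy": 0, "dz": 0, "roll": 0, "jaw": -0.28}
    - {"dx": 3, "dy": 0, "dz": 0, "roll": 0, "jaw": -0.28}
    - {"dx": 3, "dy": 0, "dz": 0, "roll": 0, "jaw": -0.28}
    - {"dx": 3, "dy": 0, "dz": 0, "roll": 0, "jaw": -0.28}
    - {"dx": 2, "dy": 0, "dz": 0, "roll": 0, "jaw": -0.28}
    - {"dx": 2, "dy": 0, "dz": 0, "roll": 0, "jaw": -0.28}
    - {"dx": 0, "dy": 0, "dz": 0, "roll": 0, "jaw": -0.28}
    - {"dx": 0, "dy": 0, "dz": 0, "roll": 0, "jaw": -0.28}

```text
time_s: 11.68
ee_pos: [0.4893, 0.0472, 0.054]
eef_rot: [3.141, -0.0, 1.401]
force: [-3.3, 1.1, 8.9]
grip_width: 0.0603
grip_force: 4.3
```

Call:
send_rows:
  rows:
    - {"dx": 0, "dy": 0, "dz": -6, "roll": 0, "jaw": -0.28}
    - {"dx": 0, "dy": 0, "dz": 0, "roll": 0, "jaw": -0.28}
    - {"dx": -12, "dy": 0, "dz": 0, "roll": 0, "jaw": -0.28}
    - {"dx": 0, "dy": 0, "dz": 0, "roll": 0, "jaw": -0.28}
    - {"dx": 0, "dy": 0, "dz": 0, "roll": 0, "jaw": -0.28}
    - {"dx": 0, "dy": 0, "dz": 3, "roll": 0, "jaw": -0.28}
    - {"dx": 0, "dy": 0, "dz": 2, "roll": 0, "jaw": -0.28}
    - {"dx": 0, "dy": 0, "dz": 1, "roll": 0, "jaw": -0.28}
    - {"dx": 0, "dy": 0, "dz": 0, "roll": 0, "jaw": -0.28}

```text
time_s: 12.43
ee_pos: [0.4872, 0.0352, 0.0539]
eef_rot: [-3.142, -0.0, 1.401]
force: [-4.1, -0.2, 9.7]
grip_width: 0.0603
grip_force: 4.4
```

Call:
send_rows:
  rows:
    - {"dx": 2, "dy": 0, "dz": 0, "roll": 0, "jaw": -0.28}
    - {"dx": 3, "dy": 0, "dz": 0, "roll": 0, "jaw": -0.28}
    - {"dx": 3, "dy": 0, "dz": 0, "roll": 0, "jaw": -0.28}
    - {"dx": 3, "dy": 0, "dz": 0, "roll": 0, "jaw": -0.28}
    - {"dx": 3, "dy": 0, "dz": 0, "roll": 0, "jaw": -0.28}
    - {"dx": 3, "dy": 0, "dz": 0, "roll": 0, "jaw": -0.28}
    - {"dx": 3, "dy": 0, "dz": 0, "roll": 0, "jaw": -0.28}
    - {"dx": 2, "dy": 0, "dz": 0, "roll": 0, "jaw": -0.28}
    - {"dx": 2, "dy": 0, "dz": 0, "roll": 0, "jaw": -0.28}
    - {"dx": 0, "dy": 0, "dz": 0, "roll": 0, "jaw": -0.28}
    - {"dx": 0, "dy": 0, "dz": 0, "roll": 0, "jaw": -0.28}

```text
time_s: 13.35
ee_pos: [0.4914, 0.059, 0.054]
eef_rot: [3.141, -0.0, 1.401]
force: [-3.7, 0.5, 9.2]
grip_width: 0.0603
grip_force: 4.3
```

Call:
send_rows:
  rows:
    - {"dx": 0, "dy": 0, "dz": -6, "roll": 0, "jaw": -0.28}
    - {"dx": 0, "dy": 0, "dz": 0, "roll": 0, "jaw": -0.28}
    - {"dx": -12, "dy": 0, "dz": 0, "roll": 0, "jaw": -0.28}
    - {"dx": 0, "dy": 0, "dz": 0, "roll": 0, "jaw": -0.28}
    - {"dx": 0, "dy": 0, "dz": 0, "roll": 0, "jaw": -0.28}
    - {"dx": 0, "dy": 0, "dz": 3, "roll": 0, "jaw": -0.28}
    - {"dx": 0, "dy": 0, "dz": 2, "roll": 0, "jaw": -0.28}
    - {"dx": 0, "dy": 0, "dz": 1, "roll": 0, "jaw": -0.28}
    - {"dx": 0, "dy": 0, "dz": 0, "roll": 0, "jaw": -0.28}

```text
time_s: 14.1
ee_pos: [0.4893, 0.047, 0.0539]
eef_rot: [3.142, -0.0, 1.401]
force: [-4.0, 0.1, 9.5]
grip_width: 0.0598
grip_force: 4.4
```

Call:
send_rows:
  rows:
    - {"dx": 2, "dy": 0, "dz": 0, "roll": 0, "jaw": -0.28}
    - {"dx": 3, "dy": 0, "dz": 0, "roll": 0, "jaw": -0.28}
    - {"dx": 3, "dy": 0, "dz": 0, "roll": 0, "jaw": -0.28}
    - {"dx": 3, "dy": 0, "dz": 0, "roll": 0, "jaw": -0.28}
    - {"dx": 3, "dy": 0, "dz": 0, "roll": 0, "jaw": -0.28}
    - {"dx": 3, "dy": 0, "dz": 0, "roll": 0, "jaw": -0.28}
    - {"dx": 3, "dy": 0, "dz": 0, "roll": 0, "jaw": -0.28}
    - {"dx": 2, "dy": 0, "dz": 0, "roll": 0, "jaw": -0.28}
    - {"dx": 2, "dy": 0, "dz": 0, "roll": 0, "jaw": -0.28}
    - {"dx": 0, "dy": 0, "dz": 0, "roll": 0, "jaw": -0.28}
    - {"dx": 0, "dy": 0, "dz": 0, "roll": 0, "jaw": -0.28}

```text
time_s: 15.02
ee_pos: [0.4934, 0.0708, 0.054]
eef_rot: [3.141, -0.0, 1.401]
force: [-2.5, 0.7, 8.4]
grip_width: 0.06
grip_force: 4.3
```

```bash
python3 look.py c
```

```text
t 15.0167 tcp line-frame [-9.9 -9.4] z 54.0 rot [180.   -0.   80.3] F [-2.5  0.7  8.4] w 0.06
side n 797 bar y -14.4 z 35.4 yaw -0.32deg x [-63.1  61.1] res 0.7539354130177561
scene n 644 bar y -38.7 z 35.6 yaw -54.40deg x [-59.3  86.7] res 3.666794230721122
```

View pics/cside.png

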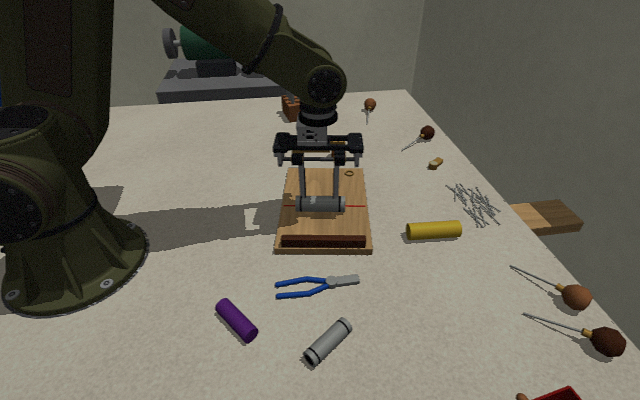

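The bar at (320,204) is about 14 mm short of the line and parallel to it. One last stroke of 27 mm, then lift.

Call:
send_rows:
  rows:
    - {"dx": 0, "dy": 0, "dz": -6, "roll": 0, "jaw": -0.28}
    - {"dx": 0, "dy": 0, "dz": 0, "roll": 0, "jaw": -0.28}
    - {"dx": -12, "dy": 0, "dz": 0, "roll": 0, "jaw": -0.28}
    - {"dx": 0, "dy": 0, "dz": 0, "roll": 0, "jaw": -0.28}
    - {"dx": 0, "dy": 0, "dz": 0, "roll": 0, "jaw": -0.28}
    - {"dx": 0, "dy": 0, "dz": 3, "roll": 0, "jaw": -0.28}
    - {"dx": 0, "dy": 0, "dz": 2, "roll": 0, "jaw": -0.28}
    - {"dx": 0, "dy": 0, "dz": 1, "roll": 0, "jaw": -0.28}
    - {"dx": 0, "dy": 0, "dz": 0, "roll": 0, "jaw": -0.28}

```text
time_s: 15.87
ee_pos: [0.4913, 0.0588, 0.0539]
eef_rot: [3.141, -0.0, 1.401]
force: [-4.0, -0.4, 8.7]
grip_width: 0.0602
grip_force: 4.3
```

Call:
send_rows:
  rows:
    - {"dx": 2, "dy": 0, "dz": 0, "roll": 0, "jaw": -0.28}
    - {"dx": 3, "dy": 0, "dz": 0, "roll": 0, "jaw": -0.28}
    - {"dx": 3, "dy": 0, "dz": 0, "roll": 0, "jaw": -0.28}
    - {"dx": 3, "dy": 0, "dz": 0, "roll": 0, "jaw": -0.28}
    - {"dx": 3, "dy": 0, "dz": 0, "roll": 0, "jaw": -0.28}
    - {"dx": 3, "dy": 0, "dz": 0, "roll": 0, "jaw": -0.28}
    - {"dx": 3, "dy": 0, "dz": 0, "roll": 0, "jaw": -0.28}
    - {"dx": 3, "dy": 0, "dz": 0, "roll": 0, "jaw": -0.28}
    - {"dx": 2, "dy": 0, "dz": 0, "roll": 0, "jaw": -0.28}
    - {"dx": 2, "dy": 0, "dz": 0, "roll": 0, "jaw": -0.28}
    - {"dx": 0, "dy": 0, "dz": 0, "roll": 0, "jaw": -0.28}
    - {"dx": 0, "dy": 0, "dz": 0, "roll": 0, "jaw": -0.28}

```text
time_s: 16.87
ee_pos: [0.496, 0.0856, 0.054]
eef_rot: [3.141, -0.0, 1.401]
force: [-1.6, 0.4, 7.9]
grip_width: 0.0602
grip_force: 4.1
```

Call:
send_rows:
  rows:
    - {"dx": 0, "dy": 0, "dz": -3, "roll": 0, "jaw": -0.28}
    - {"dx": 0, "dy": 0, "dz": -8, "roll": 0, "jaw": -0.28}
    - {"dx": 0, "dy": 0, "dz": -20, "roll": 0, "jaw": -0.28}
    - {"dx": 0, "dy": 0, "dz": -25, "roll": 0, "jaw": -0.28}
    - {"dx": 0, "dy": 0, "dz": -25, "roll": 0, "jaw": -0.28}
    - {"dx": 0, "dy": 0, "dz": -20, "roll": 0, "jaw": -0.28}
    - {"dx": 0, "dy": 0, "dz": 0, "roll": 0, "jaw": -0.28}
    - {"dx": 0, "dy": 0, "dz": 0, "roll": 0, "jaw": -0.28}

```text
time_s: 17.53
ee_pos: [0.496, 0.0854, 0.1555]
eef_rot: [3.14, -0.0, 1.401]
force: [0.1, -0.5, -0.6]
grip_width: 0.0604
grip_force: 0.0
```

```bash
python3 look.py d
python3 -c "
import cv2;i=cv2.imread('pics/dside.png')[140:310,240:400];cv2.imwrite('pics/dcrop.png',cv2.resize(i,None,fx=3.5,fy=3.5,interpolation=cv2.INTER_CUBIC)[:595])"
```

```text
t 17.5333 tcp line-frame [-9.8  5.4] z 155.5 rot [179.9  -0.   80.3] F [ 0.1 -0.5 -0.6] w 0.06
side n 803 bar y -0.7 z 35.3 yaw -0.28deg x [-62.4  58.9] res 0.7130689692766492
scene n 774 bar y -64.6 z 36.9 yaw -55.29deg x [-74.7  85.1] res 3.3870941393168033
```

View pics/dcrop.png

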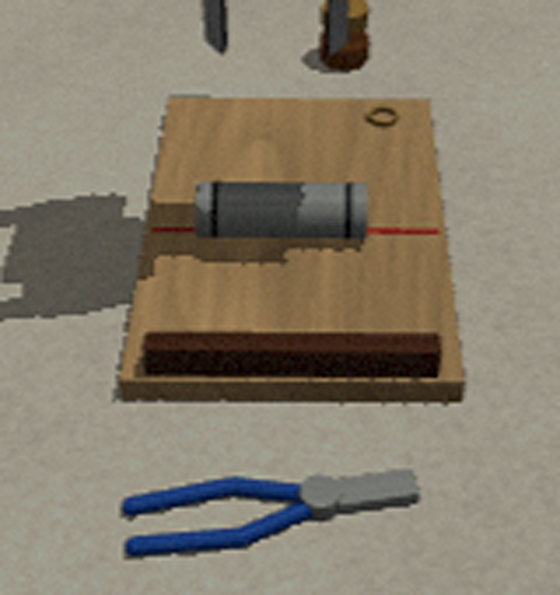

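View pics/dscene.png

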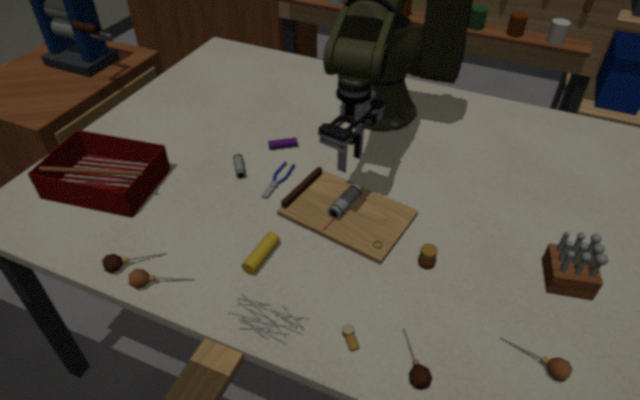

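The crop shows the bar at (282,210) lying along the red line, which comes out at both ends (v≈231). The scene view agrees, and the ring, jar and pliers look untouched. The fit puts the bar's centre 0.7 mm from the line with 0.3° yaw, and the arm is clear, so I hand in.

```bash
python3 -c "
from station import *
print(hand_in())"
```

```text
the job is handed in; nothing more can be done
None
```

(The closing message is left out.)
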